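# Serve a bagel with the tongs

### The job

Two ring bagels are stacked on the post of the bagel stand. Pick up the kitchen tongs, close their jaws round the top bagel, slide it straight up off the post and hold it up in the tongs, level and at least 5 cm above the post's tip, so that I can take it from there: finish while still holding it. Touch the food only with the tongs, leave the lower bagel on its post, and do not push the stand or the other things about.

Things in the scene. Friction and masses are not known exactly. Their poses are not given: they have to be found in the camera images.
- tongs: Steel spring tongs lying flat, 260 mm long with a wire loop, 32 mm high, 0.12 kg; arms move in the level plane. Origin: on the underside and centre line, midway between the two black grips, at the balance point (held there they stay level); x along the centre line to the jaws, z up. Hinge pin at x = -115 mm, jaw centre at x = +95 mm (jaws from 67 to 123), mid-plane of arms and jaws at z = 16 mm.
- tongs_left: The tongs' arm on their +y side. Its black moulded grip reaches from x = -42 to +37 mm and z = 1 to 31 mm of the tongs' frame. Over the outer faces at x = 0 the two grips measure 63 mm across y when sprung fully open and 42 mm when the jaws close on a bagel; the faces are parallel at about 54 mm. Origin of this entry: on the hinge pin, underside.
- tongs_right: The tongs' arm on their -y side, the mirror image of the left; both always move equally. Springs push each grip outward with about 9 to 10 N, so squeezing the grips to 57 mm already holds the tongs firmly enough to carry them open; let go, they open. Origin of this entry: on the hinge pin, underside.
- jaw_left (a point): Middle of the left jaw's inner face: a scoop 32 mm high that cups a bagel's rim from above and below, its edges about 6 mm further in than its middle. The jaws are 112 mm apart when fully open and 74 mm when closed on a bagel: each 1 mm less across the grips brings them about 1.8 mm closer.
- jaw_right (a point): Middle of the right jaw's inner face.
- bagel_stand: Bagel stand, loose, 0.8 kg: a round marble foot 128 mm across and 18 mm high with an upright steel post 12 mm thick in its middle. Origin: centre of the underside; z up along the post.
- post_tip (a point): The rounded tip of the stand's post, 105 mm above the worktop.
- bagel_top: The upper bagel on the post: a firm baked ring with sesame, about 74 mm across, 26 mm thick, hole about 22 mm (about 5 mm free all round the post), 0.07 kg. Origin: centre of its underside (44 mm above the worktop as it lies on the lower one); z is the axis of the ring.
- bagel_low: The lower bagel, just like the upper one, lying on the marble foot (underside 18 mm above the worktop); it stays.
- salt_shaker: Bystander: glass salt shaker, 44 mm thick, 90 mm high, behind the work. Origin: centre of its underside.
- pepper_mill: Bystander: wooden pepper mill, 58 mm thick, 150 mm high, behind the work. Origin: centre of its underside.
- lemon: Bystander: the lemon in front of the work, on the robot's side, 78 x 55 x 56 mm. Origin: underside.
- lemon_b: Bystander: a second lemon, at the left near the bowl, 76 x 56 x 55 mm. Origin: underside.
There are look-alikes about, which are no part of the job. What is shaped like the bagel_top but pink is not meant.

How it is judged (in metres and radians):
On the way, in this order (a step that is already met when the one before it is completed fails the run):
1. the tongs are picked up off the worktop by the gripper (height (world z) of tongs above 0.02 m and contact force between the fingers and tongs above 1 N), for 0.2 s.
2. both jaws grip the top bagel while it is still on the post (contact force between bagel_top and tongs_left above 0.5 N and contact force between bagel_top and tongs_right above 0.5 N and z of bagel_top in the frame of bagel_stand below 0.09 m and horizontal distance between bagel_top and bagel_stand below 0.012 m), for 0.1 s.
3. the top bagel has slid up and off over the post's tip, gripped by both jaws (z of bagel_top in the frame of bagel_stand above 0.107 m and contact force between bagel_top and tongs_left above 0.5 N and contact force between bagel_top and tongs_right above 0.5 N), for 0.1 s.
At the end, for the whole second after the job is handed in: Top bagel still between both jaws (0.5 N or more on each), underside 0.15 m or more above the worktop, tilt under 0.4 rad, free of stand and lower bagel; gripper holds the tongs; lower bagel lies on the foot round the post; stand upright, within 3 cm of its place (height (world z) of bagel_top above 0.15 m and angle between bagel_top's own z axis and vertical below 0.4 rad and linear speed of bagel_top below 0.03 m/s and contact force between bagel_top and tongs_left above 0.5 N and contact force between bagel_top and tongs_right above 0.5 N and contact force between the fingers and tongs above 1 N and contact force between each of bagel_top, tongs and bagel_stand below 0.05 N and contact force between bagel_top and bagel_low below 0.05 N and horizontal distance between bagel_low and bagel_stand below 0.012 m and z of bagel_low in the frame of bagel_stand below 0.03 m and angle between bagel_stand's own z axis and vertical below 0.05 rad and distance of bagel_stand from where it was at the start of the episode below 0.03 m); the arm keeps its last pose, push and grip.
It fails at once if the robot touches a bagel with its own fingers or arm (contact force between any of the fingers, the arm and bagel_top above 0.3 N or contact force between any of the fingers, the arm and bagel_low above 0.3 N).
It fails at once if the lower bagel is lifted off the foot by more than 2 cm (z of bagel_low in the frame of bagel_stand above 0.04 m).
It fails at once if the stand is pushed more than 3 cm or tipped (distance of bagel_stand from where it was at the start of the episode above 0.03 m or angle between bagel_stand's own z axis and vertical above 0.2 rad).
It fails at once if a bystander is pushed more than 3 cm (distance of any of salt_shaker, pepper_mill, lemon, lemon_b from where it was at the start of the episode above 0.03 m).
It also fails if it takes over 45 s, if anything falls off the work surface, if the arm or the gripper's body presses on something with over 40 N, if the wrist force passes 120 N, or if a joint passes its speed limit or range.

### The arm

A 7-joint arm with a two-finger parallel gripper is mounted at the origin on a cart in front of the work surface, level with it; the furniture and walls round the work are solid. World frame = base frame: x ahead of the robot, y to its left, z up, the work surface at z = 0. Lengths are in mm, angles in rad, forces in N, time in s.
With the tool pointing down it reaches from about 425 to 950 mm from the base axis. Payload 4.7 kg.
Tool frame: the origin (TCP) lies at the very end of the fingers, on their centre line; the grasp point (between the pads) lies 19 mm behind it; z points along the fingers, y is the line along which they close (so a half turn about z gives the same grasp; the last joint's range is limited). The gripper opens to 87 mm and grips with 3 to 60 N. Pads are 19 mm wide; open, the fingers measure 117 mm over their backs; the gripper's body (75 mm by 190 mm) begins 51 mm behind the grasp point.
Start: joints at [1.266, 0.469, -0.049, 1.532, 0.024, 1.141, -0.082], TCP at [183.861, -649.496, 222.573] pointing down, gripper open.
Joint ranges: [-2.59, 2.59], [-0.33, 1.99], [-1.39, 1.29], [0.1, 2.45], [-1.04, 4.18], [0.21, 1.99], [-2.66, 2.66]. Speed limits (rad/s): [2.57, 2.57, 3.14, 3.14, 3.14, 3.14, 3.14].

### API

Orientations are given as [roll, pitch, yaw] about the fixed x, y, z axes, in that order (R = Rz(yaw) Ry(pitch) Rx(roll)).
In Python, from bench import manip gives the robot as it stands. The module is installed in compiled form; this text tells all that it offers.
- The arm moves only by the tool play_rows, never from a script. Its arguments are lists of equal length, an entry for each row: "dr": the turn, a rotation vector about the tool's x, y, z scaled (see below), a list of three; "dp": the shift along the tool's x, y, z scaled (see below), a list of three; "fingers": the opening, from -1 (shut) to 1 (fully open). A call has 1 to 10 rows; each row shifts and turns the commanded pose from where the row before left it, along the tool's axes as they then stand; what a row does not reach is not made up. The controller multiplies each number of a shift by 0.04 m and each number of a turn by 0.08 rad. A row lasts 1/12 s, in which the tool goes at most 41.7 mm and 7.16 degrees, less where a joint would pass 70% of its speed; a pose out of reach is approached as far as the arm can. A call with a number of a shift or a turn outside -1 to 1 is refused whole. A call with a gripper value outside its range is refused whole. The fingers move at their own pace and stop on an object; the grip force is fixed at half the most. Time passes only in rows, so rows that do not move let the fingers close. It gives the time, the measured TCP pose, the force, the opening and the grip force at its end, in the units of the state.
- manip.observe(): the state, without advancing time (a new reading comes with each control period).
- manip.get_image(name): name is "scene" or "top" or "wrist"; returns a dict with "img" (420x560x3 uint8, red, green, blue), "depth" (420x560 float32, mm along the optical axis (not along the pixel's ray), 0 where there is no reading), "fov_y" (degrees; the focal length in pixels is half the picture's height over the tangent of half this angle, whatever the lens; pixels are square), "cx", "cy" (the principal point, pixels), "position" and "orientation" of the camera in the world. Camera axes: x right, y up, looking along -z (the intrinsics and any distortion apply to the point x, -y, -z); pixel columns grow to the right and rows downward; lengths in mm; the calibration is good to about 2 mm. A picture is of the moment at which its call begins.
- manip.hand_in(): hands the job in; it is judged then, once.
The state is a dict: "t": time; "q": joint angles; "dq": joint speeds; "joint_efforts": joint torques, N m; "tcp_pos": TCP position; "eef_rot": TCP orientation; "contact_force": force on the tool from outside, world axes, zero at the start; "wrist_torque": the same for the moment, N m; "width": finger opening in mm; "grip_force": force on a finger pad.
Only numpy, scipy, OpenCV 4.12 (cv2) and the standard library are available. Lean on these libraries where they do the work, as an engineer would, in place of code of your own. Each camera call takes 0.05 s, during which the arm holds its last target. There are 200 camera calls.

## Working session

There is one attempt and no reset: what is moved stays moved. The work goes in short steps, Python scripts to look and compute and a tool call to move; the robot and the scene stay as the last step left them, time stands still between calls to the robot, and variables do not carry over. Pictures are saved under pics/ and viewed, at most 10 in all, crops included, and the job is handed in when it is done.

Besides the shell and the picture viewer there is one more tool, called after "Emit:" as name(argument=value, ...) on one line, values as JSON. play_rows: Moves the arm, as the interface text tells. Its arguments: {"type":"object","properties":{"dr":{"type":"array"},"dp":{"type":"array"},"fingers":{"type":"array"}},"required":["dr","dp","fingers"]}

```bash
mkdir -p pics; cat > h.py <<'E'
import numpy as np,cv2
from bench import manip
from scipy.spatial.transform import Rotation as R
def cam(n):
    d=manip.get_image(n);d['f']=210/np.tan(np.radians(d['fov_y']/2));return d
def rot(d):
    o=np.array(d['orientation'],float)
    return o if o.shape==(3,3) else R.from_euler('xyz',o).as_matrix()
def world(d):
    v,u=np.mgrid[:420,:560];z=d['depth']
    p=np.stack([(u-d['cx'])/d['f']*z,-(v-d['cy'])/d['f']*z,-z],-1)
    return p@rot(d).T+np.array(d['position'])
def save(d,f): cv2.imwrite('pics/'+f,d['img'][:,:,::-1])
E
python3 - <<'E'
from h import *
for n in('scene','top'):
    d=cam(n);save(d,n+'1.png');print(n,{k:v for k,v in d.items() if k not in('img','depth')})
print(manip.observe())
E
```

```text
scene {'fov_y': 50.12305990241662, 'cx': 283.498554389706, 'cy': 219.23954801919155, 'position': array([  9.69315827, 854.73908837, 728.52708972]), 'orientation': array([ 0.98906871, -0.02333523, -2.49839162]), 'f': np.float64(449.0866931854254)}
top {'fov_y': 53.13724904910623, 'cx': 284.90080310703934, 'cy': 208.00663229000875, 'position': array([ 451.60525218,   41.81611755, 1211.47161381]), 'orientation': array([ 0.11688175,  0.00991101, -1.58783215]), 'f': np.float64(419.9345231543652)}
{'t': 0.1, 'q': array([ 1.26606239,  0.46938679, -0.0485543 ,  1.53355857,  0.02410522,
        1.14097258, -0.08231784]), 'dq': array([ 0.00123587,  0.00132535,  0.0002806 , -0.00254114,  0.00079342,
        0.00139289, -0.00029409]), 'joint_efforts': array([ 5.45728908e-04, -5.09166205e+01, -8.12400808e-02, -2.36828703e+01,
       -6.15148502e-02,  3.45110719e-02,  8.76198169e-05]), 'tcp_pos': array([ 183.6820099 , -648.98370745,  221.5934289 ]), 'eef_rot': array([-3.13985477e+00,  8.17283669e-05,  2.75810738e-01]), 'contact_force': array([-0.0265286 ,  0.82687683, -0.62900294]), 'wrist_torque': array([ 0.00676029,  0.01045363, -0.02243088]), 'grip_force': 0.0, 'width': 87.26179164408887}
```

View pics/top1.png

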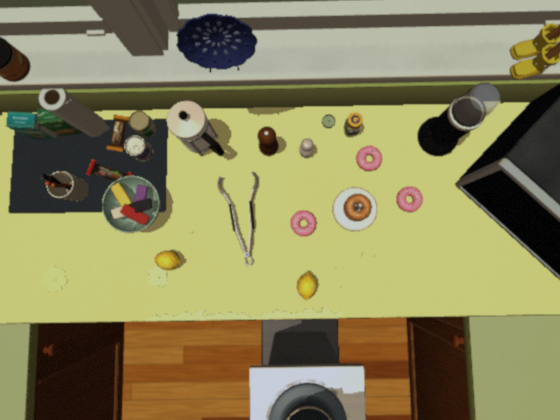

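View pics/scene1.png

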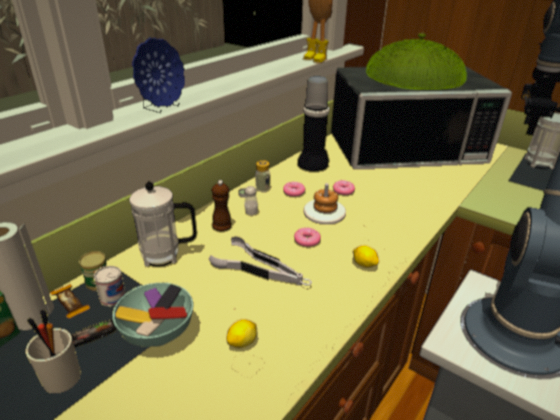

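The top view shows the tongs with the hinge at (248,260), the jaws at (222,183) and (254,177), and the black grips at about (234,218) and (252,214). The stand with the brown bagel and post is at (356,209). The pink rings at (303,223), (410,199) and (369,158) lie flat on the worktop and are the look-alikes. The lemons are at (307,287) and (168,260), the mill at (267,140) and the salt at (307,147); the yellow-capped jar at (355,123) is not the salt. Next I'll measure and make one confirming crop.

```bash
python3 - <<'E'
from h import *
d=cam('top');W=world(d);img=d['img']
def onz(u,v,z):
    r=rot(d)@np.array([(u-d['cx'])/d['f'],-(v-d['cy'])/d['f'],-1]);p=np.array(d['position']);return p+r*(z-p[2])/r[2]
cv2.imwrite('pics/crop.png',cv2.resize(img[125:305,200:430,::-1],None,fx=3.4,fy=3.3,interpolation=cv2.INTER_CUBIC))
# bulk black grips
g=img.astype(int)
m=((g.max(2)<60)).astype(np.uint8);m[:170]=0;m[250:]=0;m[:,:222]=0;m[:,265:]=0
n,l,s,c=cv2.connectedComponentsWithStats(m)
for i in range(1,n):
    if s[i,4]>25:print('black',s[i],c[i],onz(*c[i],25).round(1),np.median(W[l==i],0).round(1))
hsv=cv2.cvtColor(img,cv2.COLOR_RGB2HSV)
m=((W[...,2]>8)&(W[...,2]<50)).astype(np.uint8);m[:170]=0;m[270:]=0;m[:,:212]=0;m[:,265:]=0
n,l,s,c=cv2.connectedComponentsWithStats(m,connectivity=8)
for i in range(1,n):
    if s[i,4]>25:
        P=W[l==i];print('tongs blob',s[i],P.min(0).round(),P.max(0).round())
sub=(slice(180,240),slice(325,390));w=W[sub]
for lo,hi in((14,24),(60,76),(85,120)):
    k=(w[...,2]>lo)&(w[...,2]<hi);P=w[k];print('stand',lo,k.sum(),P.min(0).round(),P.max(0).round(),P.mean(0).round(1))
br=((hsv[...,0]<16)&(hsv[...,1]>110)&(hsv[...,2]>50)).astype(np.uint8)[sub]
(cx,cy),r=cv2.minEnclosingCircle(cv2.findNonZero(br)[:,0].astype(np.float32));print('brown',cx+325,cy+180,r,onz(cx+325,cy+180,57))
wm=((hsv[...,1]<50)&(hsv[...,2]>120)).astype(np.uint8)[sub]
(cx,cy),r=cv2.minEnclosingCircle(cv2.findNonZero(wm)[:,0].astype(np.float32));print('foot',cx+325,cy+180,r,onz(cx+325,cy+180,18))
E
```

```text
black [250 202   4  27  48] [251.79166667 215.        ] [572.8 145.6  25. ] [572.6 145.4  26.7]
tongs blob [217 172  41  94 543] [432. 130.   8.] [699. 246.  37.]
stand 14 814 [ 525. -209.   14.] [647. -86.  24.] [ 581.9 -142.2   17.8]
stand 60 496 [ 550. -183.   60.] [ 622. -112.   75.] [ 585.6 -148.    67. ]
stand 85 20 [ 580. -152.   86.] [ 589. -141.  110.] [ 584.8 -146.6   99.9]
brown 357.2371597290039 207.1253776550293 13.413108825683594 [ 586.15503702 -149.01762629   57.        ]
foot 354.79999923706055 208.5 21.547489166259766 [ 586.87435469 -148.36849353   18.        ]
```

View pics/crop.png

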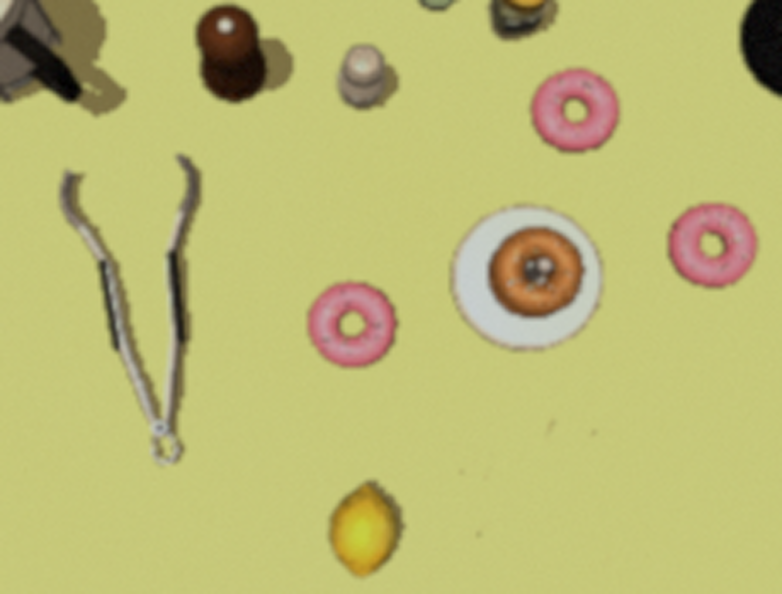

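The crop confirms the target: it is the brown ring on the white foot with the post through it (crop 537,270). The pink ones lie flat on the worktop, so they are not meant. Next is the tongs' axis.

```bash
python3 - <<'E'
from h import *
d=cam('top');W=world(d);img=d['img']
m=((W[...,2]>6)&(W[...,2]<50)).astype(np.uint8);m[:170]=0;m[270:]=0;m[:,:212]=0;m[:,265:]=0
n,l,s,c=cv2.connectedComponentsWithStats(m,connectivity=8);P=W[l==1+np.argmax(s[1:,4])]
# iterate: midline of arms in axis frame
yaw=0.1;o=np.array([570,165.])
for it in range(8):
    e=np.array([np.cos(yaw),np.sin(yaw)]);q=(P[:,:2]-o)@np.array([e,[-e[1],e[0]]]).T
    q=q[(P[:,2]<40)]
    X=[];Y=[];Wd=[]
    for a in np.arange(-70,100,8):
        k=q[(abs(q[:,0]-a)<5)]
        L=k[k[:,1]>0,1];Rr=k[k[:,1]<0,1]
        if len(L)>2 and len(Rr)>2:X.append(a);Y.append((L.mean()+Rr.mean())/2);Wd.append((L.max()-Rr.min()))
    p=np.polyfit(X,Y,1);yaw+=np.arctan(p[0]);o=o+np.array([-e[1],e[0]])*p[1]
print(yaw,o,'ext',np.percentile(q[:,0],[0,1,99,100]),np.c_[X,Wd].round())
a=np.percentile(q[:,0],[.5,99.5]);o2=o+e*((a[0]+137)+(a[1]-123))/2
print('len',a[1]-a[0],'origin',o2)
# grip black pixels extents along axis
g=img.max(2)<75;k=(l>0)&g;Q=(W[k][:,:2]-o2)@np.array([e,[-e[1],e[0]]]).T
for sgn in(1,-1):
    z=Q[Q[:,1]*sgn>0];print(sgn,len(z),np.percentile(z[:,0],[0,10,50,90,100]).round(),z[:,1].mean().round(1))
h=P[:,2]>24;print('pin?',(W[l>0][:,2]).max())
E
```

```text
0.13004505310522524 [568.96473131 175.3916402 ] ext [-138.83386018 -135.16412277  120.98871991  125.10654717] [[-70.  35.]
 [-62.  40.]
 [-54.  43.]
 [-46.  47.]
 [-38.  58.]
 [-30.  59.]
 [-22.  60.]
 [-14.  62.]
 [ -6.  61.]
 [  2.  62.]
 [ 10.  62.]
 [ 18.  64.]
 [ 26.  64.]
 [ 34.  65.]
 [ 42.  68.]
 [ 50.  75.]
 [ 58.  82.]
 [ 66.  90.]
 [ 74.  99.]
 [ 82. 108.]
 [ 90. 115.]
 [ 98. 116.]]
len 260.69978573136774 origin [568.6267166  175.34743358]
1 21 [-32. -24.   2.  31.  37.] 26.5
-1 51 [-37. -28.   0.  32.  42.] -29.7
pin? 35.57023383999126
```

Emit:
play_rows(dr=[[0, 0, 0], [0, 0, 0], [0, 0, 0], [0, 0, 0], [0, 0, 0], [0, 0, 0], [0, 0, 0], [0, 0, 0], [0, 0, 0], [0, 0, 0]], dp=[[0.3, -0.3, 0], [0.6, -0.6, 0], [0.6, -0.6, 0], [0.6, -0.6, 0], [0.6, -0.6, 0], [0.6, -0.6, 0], [0.6, -0.6, 0], [0.6, -0.6, 0], [0.6, -0.6, 0], [0.6, -0.6, 0]], fingers=[1, 1, 1, 1, 1, 1, 1, 1, 1, 1])

```text
t: 1.03
tcp_pos: [341.6, -366.4, 222.6]
eef_rot: [3.141, 0.0, 0.276]
contact_force: [0.3, -0.3, 0.6]
width: 87.1
grip_force: 0.0
```

Emit:
play_rows(dr=[[0, 0, 0], [0, 0, 0], [0, 0, 0], [0, 0, 0], [0, 0, 0], [0, 0, 0], [0, 0, 0.45], [0, 0, 0.45], [0, 0, 0.45], [0, 0, 0.45]], dp=[[0.6, -0.6, 0], [0.6, -0.6, 0], [0.6, -0.6, 0], [0.6, -0.6, 0], [0.6, -0.6, 0], [0.6, -0.6, 0], [0.5, -0.6, 0], [0.5, -0.6, 0], [0.5, -0.6, 0], [0.5, -0.6, 0]], fingers=[1, 1, 1, 1, 1, 1, 1, 1, 1, 1])

```text
t: 1.87
tcp_pos: [497.5, -77.6, 222.6]
eef_rot: [3.141, 0.0, 0.13]
contact_force: [0.4, -1.4, -0.1]
width: 86.8
grip_force: 0.0
```

Emit:
play_rows(dr=[[0, 0, 0], [0, 0, 0], [0, 0, 0], [0, 0, 0], [0, 0, 0], [0, 0, 0], [0, 0, 0], [0, 0, 0], [0, 0, 0], [0, 0, 0]], dp=[[0.3, -0.7, 0], [0.3, -0.7, 0], [0.3, -0.7, 0], [0.3, -0.7, 0], [0.3, -0.7, 0.3], [0.3, -0.7, 0.3], [0.3, -0.7, 0.3], [0.2, -0.4, 0.3], [0, 0, 0.3], [0, 0, 0]], fingers=[1, 1, 1, 1, 1, 1, 1, 1, 1, 1])

```text
t: 2.7
tcp_pos: [558.9, 143.4, 159.8]
eef_rot: [3.141, 0.005, 0.134]
contact_force: [-0.9, -0.7, -1.3]
width: 86.9
grip_force: 0.0
```

```bash
python3 - <<'E'
from h import *
d=cam('wrist');save(d,'w1.png');o=manip.observe();print(o['tcp_pos'],o['eef_rot'],d['position'],d['orientation'])
p=np.array([568.6,175.3,0])-o['tcp_pos'];print(R.from_euler('xyz',o['eef_rot']).inv().apply(p)/40)
E
```

```text
[559.55142041 142.09094334 160.99724274] [3.14029467 0.0037894  0.13182785] [631.16976871 153.04146049 321.62131981] [-0.2702783  -0.00196725 -1.43665388]
[ 0.34863157 -0.79850965  4.02260579]
```

View pics/w1.png

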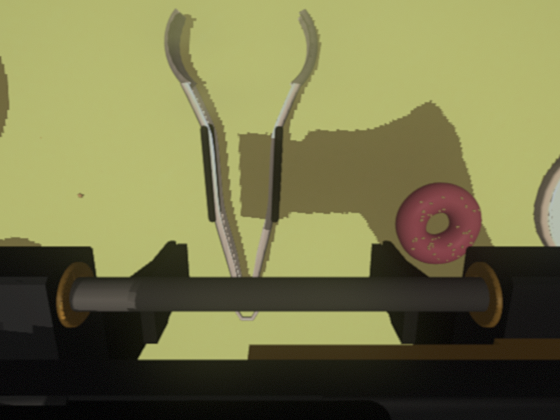

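The wrist view shows the tongs ahead and to the left, with the grips at (209,172) and (277,172) and the fingers still about 35 mm to the right. I'll shift over and refine from the wrist view.

Emit:
play_rows(dr=[[0, 0, 0], [0, 0, 0], [0, 0, 0], [0, 0, 0]], dp=[[0.15, -0.4, 0.2], [0.2, -0.4, 0.3], [0, 0, 0.3], [0, 0, 0]], fingers=[1, 1, 1, 1])

```text
t: 3.08
tcp_pos: [569.2, 175.0, 128.8]
eef_rot: [3.14, 0.004, 0.131]
contact_force: [-1.1, -1.1, -0.0]
width: 87.1
grip_force: 0.0
```

```bash
python3 - <<'E'
from h import *
d=cam('wrist');save(d,'w2.png');o=manip.observe();print(o['tcp_pos'],o['eef_rot'])
def onz(c,z):
    r=rot(d)@np.array([(c[0]-d['cx'])/d['f'],-(c[1]-d['cy'])/d['f'],-1]);p=np.array(d['position']);return p+r*(z-p[2])/r[2]
m=(d['img'].max(2)<60).astype(np.uint8);m[235:]=0
n,l,s,c=cv2.connectedComponentsWithStats(m)
e=np.array([np.cos(.13),np.sin(.13)]);A=np.array([e,[-e[1],e[0]]])
for i in range(1,n):
    if s[i,4]>200:
        v,u=np.nonzero(l==i);w=np.array([onz((a,b),31)[:2] for a,b in zip(u,v)]);q=(w-[568.6,175.3])@A.T
        print(s[i],q.min(0).round(1),q.max(0).round(1))
p=np.array([568.6,175.3,4])-o['tcp_pos'];print(R.from_euler('xyz',o['eef_rot']).inv().apply(p)/40)
E
```

```text
[569.66750698 174.42118078 129.69343228] [3.13960075e+00 2.65510304e-03 1.30197951e-01]
[235 150  13  85 665] [-19.6  22.9] [43.2 30.4]
[311 150  13  85 675] [-19.6 -32.5] [ 43.2 -25. ]
[-0.01526606 -0.03150867  3.14233089]
```

Emit:
play_rows(dr=[[0, 0, 0], [0, 0, 0], [0, 0, 0], [0, 0, 0], [0, 0, 0], [0, 0, 0], [0, 0, 0], [0, 0, 0]], dp=[[0.02, 0, 0.4], [0, 0, 0.6], [0, 0, 0.6], [0, 0, 0.6], [0, 0, 0.5], [0, 0, 0.3], [0, 0, 0.13], [0, 0, 0]], fingers=[1, 1, 1, 1, 1, 1, 1, 1])

```text
t: 3.8
tcp_pos: [571.1, 175.6, 5.0]
eef_rot: [3.141, 0.001, 0.131]
contact_force: [0.5, 0.2, -0.2]
width: 86.8
grip_force: 0.0
```

Emit:
play_rows(dr=[[0, 0, 0], [0, 0, 0], [0, 0, 0], [0, 0, 0], [0, 0, 0], [0, 0, 0], [0, 0, 0], [0, 0, 0]], dp=[[0, 0, 0], [0, 0, 0], [0, 0, 0], [0, 0, 0], [0, 0, 0], [0, 0, 0], [0, 0, 0], [0, 0, 0]], fingers=[0.7, 0.5, 0.3, 0.3, 0.3, 0.3, 0.3, 0.3])

```text
t: 4.47
tcp_pos: [572.2, 176.8, 6.0]
eef_rot: [3.141, -0.002, 0.131]
contact_force: [2.0, -0.9, 4.8]
width: 57.1
grip_force: 10.8
```

Emit:
play_rows(dr=[[0, 0, 0], [0, 0, 0], [0, 0, 0], [0, 0, 0], [0, 0, 0], [0, 0, 0], [0, 0, 0], [0, 0, 0], [0, 0, 0], [0, 0, 0]], dp=[[0, 0, -0.2], [0, 0, -0.4], [0, 0, -0.5], [0, 0, -0.5], [0, 0, -0.5], [0, 0, -0.5], [0, 0, -0.5], [0, 0, -0.4], [0, 0, -0.3], [0, 0, -0.2]], fingers=[0.3, 0.3, 0.3, 0.3, 0.3, 0.3, 0.3, 0.3, 0.3, 0.3])

```text
t: 5.3
tcp_pos: [570.9, 177.2, 166.6]
eef_rot: [-3.141, -0.001, 0.132]
contact_force: [0.5, -0.1, -1.3]
width: 56.7
grip_force: 8.9
```

```bash
python3 - <<'E'
from h import *
d=cam('wrist');save(d,'w3.png');o=manip.observe();print(o['tcp_pos'],o['eef_rot'],o['width'],o['grip_force'])
W=world(d);T=R.from_euler('xyz',o['eef_rot'])
q=T.inv().apply((W.reshape(-1,3)-o['tcp_pos'])).reshape(W.shape)
m=(q[...,2]>-40)&(q[...,2]<40)&(q[...,0]>40)&(q[...,0]<150)&(abs(q[...,1])<75)&(d['depth']>0)
P=q[m]
for a in range(40,150,8):
    k=P[abs(P[:,0]-a)<4]
    for s in(1,-1):
        z=k[k[:,1]*s>0]
        if len(z)>5:print(a,s,len(z),z.min(0).round(1),z.max(0).round(1))
E
```

```text
[571.66849792 177.42473266 167.59255592] [-3.14109529e+00 -2.54922048e-03  1.32192266e-01] 56.846833096878676 8.874727865913883
40 1 283 [ 40.   22.7 -22.5] [44.  30.7  4.5]
40 -1 278 [ 40.  -30.1 -22.3] [ 44.  -22.1   4.9]
48 1 569 [ 44.   24.5 -22.3] [51.9 34.6  4.5]
48 -1 571 [ 44.  -33.6 -22.6] [ 52.  -23.8   5. ]
56 1 594 [ 52.   27.8 -22.2] [60.  37.4  4.3]
56 -1 594 [ 52.  -36.8 -22.1] [ 60.  -27.1   4.2]
64 1 619 [ 60.   30.9 -22.3] [67.9 41.   3.9]
64 -1 617 [ 60.  -39.8 -22.2] [ 67.9 -30.3   4.5]
72 1 651 [ 68.1  33.8 -23.2] [76.  46.4  5. ]
72 -1 653 [ 68.1 -45.8 -23.1] [ 76.  -33.1   5.2]
80 1 638 [ 76.   38.1 -25.3] [84.  50.3  6.9]
80 -1 638 [ 76.  -50.  -25.2] [ 84.  -37.4   7.5]
88 1 643 [ 84.   43.5 -25.7] [92.  52.8  8. ]
88 -1 635 [ 84.1 -51.7 -25.6] [ 92.  -42.9   8.1]
96 1 696 [ 92.   45.9 -26.4] [100.   52.9   8.1]
96 -1 693 [ 92.  -51.9 -26.3] [100.  -45.1   8.8]
104 1 746 [100.   44.8 -26.2] [108.   52.8   8.9]
104 -1 744 [100.  -52.  -25.8] [108.  -44.2   8.4]
112 1 375 [108.   42.9  -9.3] [113.5  51.7   7.8]
112 -1 367 [108.  -51.   -9.3] [113.6 -42.2   7.8]
```

View pics/w3.png

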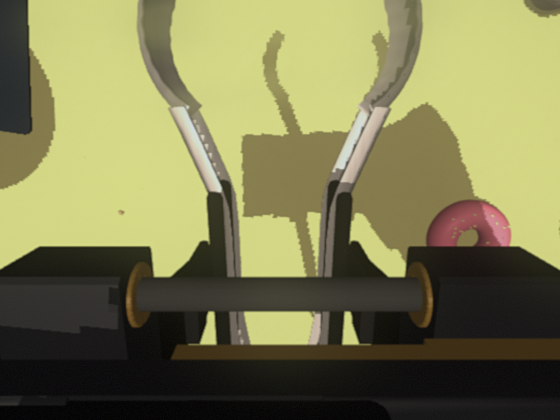

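The wrist view shows the tongs held level and symmetric: jaw mid-plane 9 mm above the TCP, jaws about 95 mm ahead. Next I carry them over the bagel.

Emit:
play_rows(dr=[[0, 0, 0], [0, 0, 0], [0, 0, 0], [0, 0, 0], [0, 0, 0], [0, 0, 0], [0, 0, 0], [0, 0, 0], [0, 0, 0], [0, 0, 0]], dp=[[-0.1, 0.2, 0], [-0.2, 0.5, 0], [-0.25, 0.7, 0], [-0.25, 0.7, 0], [-0.3, 0.7, 0], [-0.3, 0.7, 0], [-0.3, 0.7, 0], [-0.3, 0.7, 0], [-0.3, 0.7, 0], [-0.3, 0.7, 0]], fingers=[0.3, 0.3, 0.3, 0.3, 0.3, 0.3, 0.3, 0.3, 0.3, 0.3])

```text
t: 6.18
tcp_pos: [499.0, -88.5, 164.0]
eef_rot: [-3.141, 0.003, 0.131]
contact_force: [0.6, -0.4, -0.7]
width: 56.7
grip_force: 8.9
```

Emit:
play_rows(dr=[[0, 0, 0], [0, 0, 0], [0, 0, 0], [0, 0, 0], [0, 0, 0], [0, 0, 0]], dp=[[-0.2, 0.7, 0], [-0.15, 0.5, 0], [-0.1, 0.4, 0], [-0.05, 0.2, 0], [0, 0, 0], [0, 0, 0]], fingers=[0.3, 0.3, 0.3, 0.3, 0.3, 0.3])

```text
t: 6.68
tcp_pos: [490.2, -160.1, 164.6]
eef_rot: [-3.14, 0.001, 0.132]
contact_force: [0.3, 0.3, -1.3]
width: 57.2
grip_force: 8.9
```

```bash
cat > m.py <<'E'
from h import *
import sys
o=manip.observe();T=R.from_euler('xyz',o['eef_rot']);print(o['tcp_pos'].round(1),o['eef_rot'].round(4),o['width'],o['grip_force'])
for n in ('wrist','top'):
    d=cam(n);save(d,n+sys.argv[1]+'.png');W=world(d);w=W.reshape(-1,3)
    q=T.inv().apply(w-o['tcp_pos']);hsv=cv2.cvtColor(d['img'],cv2.COLOR_RGB2HSV).reshape(-1,3)
    near=(abs(w[:,0]-586)<60)&(abs(w[:,1]+148)<60)&(d['depth'].ravel()>0)
    post=near&(w[:,2]>80)&(w[:,2]<112)&(np.hypot(w[:,0]-586,w[:,1]+148)<25)
    b=near&(w[:,2]>58)&(w[:,2]<78)&(hsv[:,0]<18)&(hsv[:,1]>100)
    for nm,k in(('post',post),('bagel',b)):
        if k.sum()>5:
            print(n,nm,k.sum(),'world',w[k].min(0).round(1),w[k].max(0).round(1),'tool',q[k].min(0).round(1),q[k].max(0).round(1),q[k].mean(0).round(1))
    k=(q[:,0]>66)&(q[:,0]<140)&(abs(q[:,1])<65)&(q[:,2]>-40)&(q[:,2]<-10)&(w[:,2]>0)&(hsv[:,1]<90)&(abs(q[:,1])>30)
    if k.sum()>5:
      for s in(1,-1):
        z=q[k&(q[:,1]*s>0)]; print(n,'jaw',len(z),z.min(0).round(1),z.max(0).round(1))
print('delta units',T.inv().apply(np.array([586,-148,57])-o['tcp_pos'])/40-np.array([95,0.4,-9])/40)
E
python3 m.py 4
```

```text
[ 490.2 -160.1  164.6] [-3.1404e+00  1.2000e-03  1.3160e-01] 57.159622381443135 8.874514081981033
wrist post 406 world [ 582.3 -154.5   80. ] [ 593.8 -142.8  106.4] tool [92.8 -4.2 58.1] [104.4   7.5  84.5] [97.9  1.5 63.2]
wrist bagel 6698 world [ 552.2 -185.1   58. ] [ 622.4 -115.    72.6] tool [ 62.7 -31.8  91.9] [132.7  38.4 106.4] [99.1  6.8 96.8]
wrist jaw 1457 [ 66.   32.8 -28.1] [108.6  52.6 -12.4]
wrist jaw 1462 [ 66.  -51.9 -27.5] [108.  -32.4 -10.5]
top post 22 world [ 580.2 -152.1   81.5] [ 589.8 -141.7  107.1] tool [91.1 -5.8 57.5] [100.8   5.1  83. ] [95.5 -1.3 66.1]
top bagel 389 world [ 549.9 -183.9   58.3] [ 622.6 -117.2   74.4] tool [ 60.4 -31.9  90.1] [133.5  37.3 106.3] [99.   5.9 96.9]
top jaw 37 [ 71.5  32.7 -29.1] [121.5  51.7 -11.4]
top jaw 86 [ 67.2 -55.5 -26.5] [122.  -36.6 -10.4]
delta units [0.04167132 0.0073998  2.91262256]
```

Emit:
play_rows(dr=[[0, 0, 0], [0, 0, 0], [0, 0, 0], [0, 0, 0], [0, 0, 0], [0, 0, 0], [0, 0, 0]], dp=[[0.08, 0.05, 0.2], [0, 0, 0.4], [0, 0, 0.5], [0, 0, 0.5], [0, 0, 0.3], [0, 0, 0.1], [0, 0, 0]], fingers=[0.3, 0.3, 0.3, 0.3, 0.3, 0.3, 0.3])

```text
t: 7.37
tcp_pos: [493.8, -161.1, 84.0]
eef_rot: [-3.14, 0.002, 0.133]
contact_force: [0.1, 0.4, -1.8]
width: 56.7
grip_force: 8.9
```

```bash
python3 m.py 5
```

```text
[ 493.8 -161.1   84. ] [-3.1401e+00  2.1000e-03  1.3340e-01] 56.69562566867152 8.874424720415846
wrist post 1031 world [ 582.1 -154.5   80.3] [ 594.  -142.8  106.7] tool [ 89.1  -5.6 -22.9] [101.    6.    3.6] [ 94.1   0.1 -17.5]
wrist bagel 14275 world [ 551.6 -185.5   58.1] [ 615.  -114.8   72.4] tool [ 58.7 -33.2  11.5] [118.6  37.4  25.8] [91.8  2.1 16.2]
wrist jaw 1452 [ 66.   33.  -28.3] [108.   52.5 -12.2]
wrist jaw 1454 [ 66.  -52.  -27.4] [108.2 -32.5 -11.8]
top post 21 world [ 580.  -151.6   80.7] [ 589.2 -141.4  107.7] tool [ 87.2  -7.4 -23.8] [96.9  2.9  3.1] [ 92.   -2.7 -15.7]
top bagel 469 world [ 549.9 -184.3   58.1] [ 622.5 -112.3   75.4] tool [ 57.3 -35.9   8.4] [129.4  36.6  25.9] [93.5  0.  16.7]
top jaw 37 [ 71.2  32.6 -28.6] [123.1  51.6 -14.8]
top jaw 78 [ 66.2 -53.6 -31.3] [122.5 -35.8 -10. ]
delta units [-0.04468797 -0.02809598  0.89577962]
```

View pics/wrist5.png

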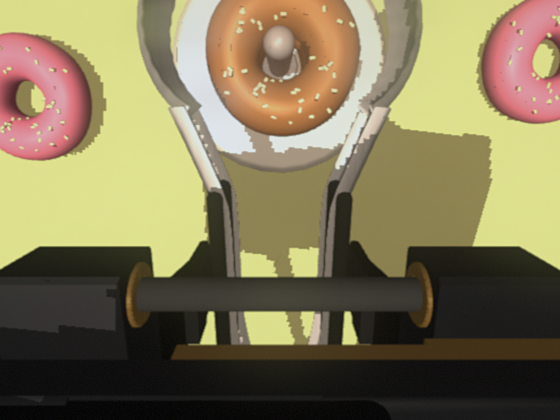

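The wrist view shows the bagel at (283,55), centred between the jaws to within about 2 mm. I'll correct that and go down.

Emit:
play_rows(dr=[[0, 0, 0], [0, 0, 0], [0, 0, 0], [0, 0, 0], [0, 0, 0], [0, 0, 0], [0, 0, 0], [0, 0, 0]], dp=[[0, 0.04, 0], [0, 0, 0.15], [0, 0, 0.2], [0, 0, 0.2], [0, 0, 0.2], [0, 0, 0.12], [0, 0, 0], [0, 0, 0]], fingers=[0.3, 0.3, 0.3, 0.3, 0.3, 0.3, 0.3, 0.3])

```text
t: 8.13
tcp_pos: [494.2, -163.7, 50.0]
eef_rot: [-3.141, 0.001, 0.132]
contact_force: [-0.0, 0.1, -1.7]
width: 56.8
grip_force: 8.9
```

```bash
python3 m.py 6; python3 -c "
from h import *
print(manip.observe()['contact_force'])"
```

```text
[ 494.2 -163.7   50. ] [-3.1411e+00  9.0000e-04  1.3200e-01] 56.79877750693492 8.874427963164635
wrist post 1853 world [ 581.9 -154.6   80.1] [ 593.5 -142.8  107. ] tool [ 88.8  -8.5 -57. ] [100.3   3.3 -30.2] [ 93.7  -2.4 -51.2]
wrist bagel 17713 world [ 551.9 -185.9   58. ] [ 607.4 -114.6   72.4] tool [ 58.8 -36.3 -22.4] [110.   34.9  -8.1] [ 86.6  -0.6 -17.5]
wrist jaw 1503 [ 66.   30.  -28.4] [110.4  52.4 -10.1]
wrist jaw 1598 [ 66.  -51.8 -27.3] [110.4 -30.1 -10.2]
top post 20 world [ 580.4 -152.2   84.3] [ 589.3 -142.1  105.3] tool [ 87.4  -9.5 -55.4] [ 96.5   1.1 -34.3] [ 92.   -4.9 -49.6]
top bagel 481 world [ 549.9 -183.6   58.1] [ 622.2 -112.3   75.7] tool [ 56.9 -38.7 -25.7] [129.2  33.2  -8.2] [ 93.   -3.4 -17.1]
top jaw 39 [ 68.8  34.2 -28.1] [122.1  51.3 -14. ]
top jaw 74 [ 66.4 -54.  -29.5] [121.4 -30.4 -10.4]
delta units [-0.04893428 -0.09632975  0.04850696]
[-0.04388802 -0.12473258 -1.97725419]
```

Emit:
play_rows(dr=[[0, 0, 0], [0, 0, 0], [0, 0, 0], [0, 0, 0], [0, 0, 0], [0, 0, 0], [0, 0, 0], [0, 0, 0], [0, 0, 0], [0, 0, 0]], dp=[[0, -0.025, 0.04], [0, 0, 0], [0, 0, 0], [0, 0, 0], [0, 0, 0], [0, 0, 0], [0, 0, 0], [0, 0, 0], [0, 0, 0], [0, 0, 0]], fingers=[0.3, 0.25, 0.2, 0.15, 0.1, 0.05, 0.0, -0.05, -0.1, -0.1])

```text
t: 9.07
tcp_pos: [494.2, -162.8, 48.8]
eef_rot: [-3.142, 0.0, 0.132]
contact_force: [-0.5, 0.7, -1.7]
width: 42.2
grip_force: 30.0
```

Emit:
play_rows(dr=[[0, 0, 0], [0, 0, 0], [0, 0, 0], [0, 0, 0], [0, 0, 0], [0, 0, 0]], dp=[[0, 0, 0], [0, 0, 0], [0, 0, 0], [0, 0, 0], [0, 0, 0], [0, 0, 0]], fingers=[-0.2, -0.2, -0.3, -0.3, -0.3, -0.3])

```text
t: 9.57
tcp_pos: [494.4, -162.8, 49.0]
eef_rot: [3.142, -0.0, 0.132]
contact_force: [0.4, -0.2, -1.5]
width: 42.1
grip_force: 30.0
```

```bash
python3 m.py 7; python3 -c "
from h import *
print(manip.observe()['contact_force'])"
```

```text
[ 494.4 -162.8   49. ] [ 3.1415 -0.      0.1319] 42.120189666529505 29.999558203853667
wrist post 1885 world [ 582.  -154.6   80. ] [ 593.8 -142.9  106.8] tool [ 88.6  -7.5 -57.8] [100.3   4.1 -31.1] [ 93.4  -1.6 -52.1]
wrist bagel 16375 world [ 553.4 -184.9   58. ] [ 607.9 -117.7   77.2] tool [ 60.4 -32.1 -28.2] [110.   35.6  -9.1] [ 87.4   1.5 -19.3]
wrist jaw 1007 [ 72.2  30.  -27. ] [108.8  39.9 -10.8]
wrist jaw 1152 [ 73.3 -39.3 -26.7] [109.7 -30.  -11.3]
top post 21 world [ 580.2 -151.7   81.5] [ 589.3 -141.6  105. ] tool [ 86.9  -8.9 -56. ] [ 96.6   1.5 -32.6] [ 91.9  -4.6 -49.1]
top bagel 438 world [ 552.8 -183.6   58.3] [ 621.8 -119.2   75.4] tool [ 58.7 -31.  -26.4] [129.6  33.6  -9.4] [ 94.6   0.8 -19.1]
top jaw 13 [ 76.2  31.2 -24.9] [115.5  35.7 -12.3]
top jaw 57 [ 68.4 -41.3 -27.5] [119.9 -30.3 -10.6]
delta units [-0.05496715 -0.07602647  0.0241687 ]
[-0.21101893  0.91281967 -2.00801103]
```

View pics/wrist7.png

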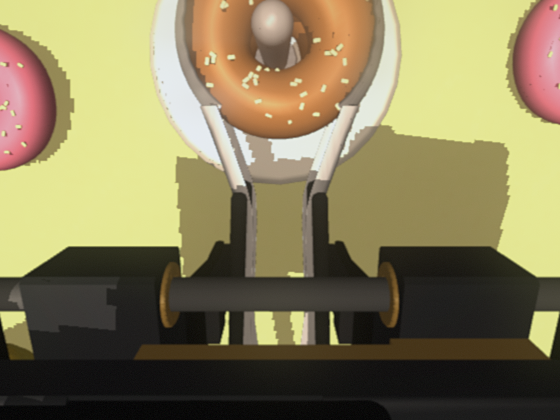

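The picture shows the bagel cupped in both jaws, with grip width 42 mm at 30 N. The post at (272,20) sits slightly left of the hole's centre, so I'll centre it and lift.

Emit:
play_rows(dr=[[0, 0, 0], [0, 0, 0], [0, 0, 0], [0, 0, 0], [0, 0, 0], [0, 0, 0], [0, 0, 0], [0, 0, 0], [0, 0, 0], [0, 0, 0]], dp=[[0, -0.05, -0.05], [0, 0, -0.15], [0, 0, -0.2], [0, 0, -0.2], [0, 0, -0.2], [0, 0, -0.2], [0, 0, -0.2], [0, 0, -0.2], [0, 0, -0.2], [0, 0, -0.2]], fingers=[-0.3, -0.3, -0.3, -0.3, -0.3, -0.3, -0.3, -0.3, -0.3, -0.3])

```text
t: 10.5
tcp_pos: [494.1, -160.9, 121.8]
eef_rot: [3.141, -0.0, 0.132]
contact_force: [0.7, 1.0, -2.6]
width: 42.1
grip_force: 30.0
```

Emit:
play_rows(dr=[[0, 0, 0], [0, 0, 0], [0, 0, 0], [0, 0, 0], [0, 0, 0], [0, 0, 0], [0, 0, 0], [0, 0, 0], [0, 0, 0], [0, 0, 0]], dp=[[0, 0, -0.2], [0, 0, -0.2], [0, 0, -0.2], [0, 0, -0.2], [0, 0, -0.2], [0, 0, -0.2], [0, 0, -0.2], [0, 0, -0.2], [0, 0, -0.1], [0, 0, 0]], fingers=[-0.3, -0.3, -0.3, -0.3, -0.3, -0.3, -0.3, -0.3, -0.3, -0.3])

```text
t: 11.33
tcp_pos: [494.8, -161.0, 190.1]
eef_rot: [3.141, -0.002, 0.132]
contact_force: [-0.5, 0.1, -1.3]
width: 41.8
grip_force: 30.0
```

```bash
python3 - <<'E'
from h import *
o=manip.observe();print(o['tcp_pos'],o['eef_rot'],o['width'],o['grip_force'],o['contact_force'])
d=cam('scene');cv2.imwrite('pics/s8.png',cv2.resize(d['img'][110:310,200:480,::-1],None,fx=2.8,fy=2.8,interpolation=cv2.INTER_CUBIC))
E
```

```text
[ 494.78107019 -160.99377092  190.14814047] [ 3.14059270e+00 -1.98190896e-03  1.31670952e-01] 41.84678535761338 29.999712724238634 [-0.54857261  0.1356561  -1.294185  ]
```

View pics/s8.png

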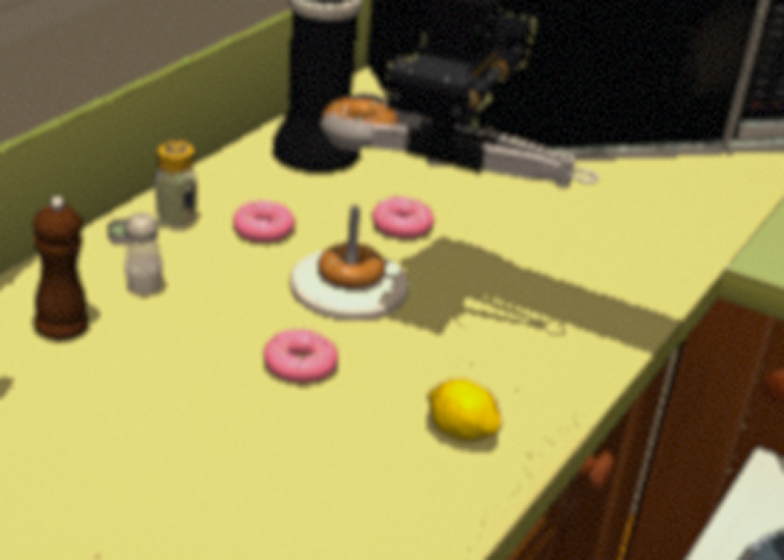

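The bagel is held level in the tongs at crop (360,115). The lower one stays on its post at (352,265), and nothing else has moved. I'll let it settle and hand in.

Emit:
play_rows(dr=[[0, 0, 0], [0, 0, 0], [0, 0, 0], [0, 0, 0]], dp=[[0, 0, 0], [0, 0, 0], [0, 0, 0], [0, 0, 0]], fingers=[-0.3, -0.3, -0.3, -0.3])

```text
t: 11.72
tcp_pos: [493.9, -160.8, 188.6]
eef_rot: [-3.141, 0.001, 0.132]
contact_force: [0.4, 0.7, -1.5]
width: 42.3
grip_force: 30.0
```

```bash
python3 -c "
from bench import manip
print(manip.hand_in())"
```

```text
the job is handed in; nothing more can be done
None
```

The job is handed in, with no verdict returned: the top bagel is held level in the tongs, its underside roughly 18 cm above the worktop (about 8 cm above the post's tip), and the lower bagel is still on its post.

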